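# Weigh the top specimen jar

## Task

On the bench stand two stacks of lidded specimen jars, one of three and one of two. Lift only the top jar off the stack of three and set it down gently, upright and without dropping it, in the middle of the balance's steel pan, then let go. Leave the other jars of both stacks standing where they are.

Things in the scene. Friction and masses are not known exactly. Their poses are not given: they have to be found in the camera images.
- jar_top: Top jar of the stack of three: lidded specimen jar (clear body, flat grey lid). All jars alike: height 47 mm, lid (uppermost 12 mm) 56 mm across, body tapering 53 to 49 mm, foot 46 mm. The lid's 3 mm raised rim locates the foot above with 2 mm play: stacking pitch 44 mm, nothing locks. 60 to 110 g, rigid. Origin: centre of underside, z up, yaw free. It starts with underside 88, rim 135 mm above the bench.
- jar_under: Middle jar of the stack of three, directly under the top one: a lidded specimen jar (clear body, flat grey lid), same sizes, origin at the centre of its underside, 44 mm above the bench. To be left in place.
- short_top: Upper jar of the stack of two, the bystander stack (its rim 91 mm above the bench): a lidded specimen jar (clear body, flat grey lid), same sizes, origin at the centre of its underside. To be left in place.
- balance: White laboratory balance that cannot move. Its highest part is a flat, rigid, square steel pan, 130 x 130 mm, upper face 80 mm above the bench. Origin on the bench straight below the pan's centre, z up; the display end lies towards its +x (housing x = -85 to +160 mm, y = +-100 mm). The pan's sides are parallel to x and y.
Things that resemble listed ones, but are neither listed nor needed, are in the scene too. Leave any yellow look-alike of the jar_top alone.

How it is judged:
By the outcome, as a careful person would: the job done as asked, in the order asked, and still so for the second after the job is handed in, with the robot touching nothing.
It also fails if it takes over 38 s, if anything falls off the work surface, if the arm or the gripper's body presses on something with over 40 N, if the wrist force passes 120 N, or if a joint passes its speed limit or range.

## Robot

A 6-joint arm with a two-finger parallel gripper is mounted at the origin on the work surface. World frame = base frame: x ahead of the robot, y to its left, z up, the work surface at z = 0. Lengths are in mm, angles in rad, forces in N, time in s.
With the tool pointing down it reaches from about 275 to 1000 mm from the base axis. Payload 8.4 kg.
Tool frame: the origin (TCP) lies midway between the tips of the shut fingers; the grasp point (between the pads) lies 19 mm behind it; z points along the fingers, y is the line along which they close (so a half turn about z gives the same grasp; the last joint's range is limited). The gripper opens to 85 mm and grips with 20 to 120 N. Pads are 22 mm wide; open, the fingers measure 114 mm over their backs; the gripper's body (76 mm by 85 mm) begins 54 mm behind the grasp point. The pads swing forward as they close: fully open they stand 13 mm farther back than shut.
Start: joints at [-0.002, 0.353, 1.633, -0, 1.155, -0.002], TCP at [625.002, -0, 231.281] pointing down, gripper open.
Joint ranges: [-2.63, 2.63], [-0.92, 2.1], [0.06, 2.66], [-1.3, 4.44], [0, 2.69], [-3.02, 3.02]. Speed limits (rad/s): [2.22, 2.22, 2.79, 3.14, 3.14, 3.14].

## Interface

Orientations are given as [roll, pitch, yaw] about the fixed x, y, z axes, in that order (R = Rz(yaw) Ry(pitch) Rx(roll)).
In Python, from rig import telemetry, optics, r gives the robot as it stands.
- The arm moves only by the tool play_rows, never from a script. Its arguments are lists of equal length, an entry for each row: "dp": the shift along the tool's x, y, z in units of 40 mm (1.0 is 40 mm), a list of three; "rot": the turn, a rotation vector about the tool's x, y, z in units of 6 degrees (1.0 is 6 degrees), a list of three. In form: {"dp": [[tx, ty, tz], ...], "rot": [[ax, ay, az], ...]}. A call has 1 to 5 rows; each row is the pose to reach, as a shift and turn from the pose commanded when the call began, along the tool's axes at that moment; what a row does not reach only later rows make up. A row lasts 1/12 s, in which the tool goes at most 41.7 mm and 7.16 degrees, less where a joint would pass 70% of its speed; a pose out of reach is approached as far as the arm can. A call with a gripper value outside its range is refused whole. "fingers" is the opening, from 0 (shut) to 1 (fully open), set as the call begins (left out, the last holds). The fingers move at their own pace and stop on an object; "grip_force" is the grip in N (left out, the last holds). Time passes only in rows, so rows that repeat a pose let the fingers close. It gives the time, the measured TCP pose, the force, the opening and the grip force at its end, in the units of the state.
- telemetry.sense(): the state, without advancing time (a new reading comes with each control period).
- optics.grab_frame(name): name is "scene" or "side" or "wrist"; returns a dict with "color" (384x512x3 uint8, red, green, blue), "mtx" (3x3 intrinsics, pixels), "R" (3x3) and "t" (3): a world point X has camera coordinates R X + t; the wrist camera has in their place "mount" (4x4, takes a point from camera to tool coordinates, whose origin is the TCP and whose axes are the flange's). Camera axes: x right, y down, z forward; pixel columns grow to the right and rows downward; lengths in mm; the calibration is good to about 2 mm. A picture is of the moment at which its call begins: read the wrist's pose just before it. There is no depth.
- r.sign_off(): hands the job in; it is judged then, once.
The state is a dict: "clock": time; "qpos": joint angles; "qvel": joint speeds; "joint_efforts": joint torques, N m; "eef_pos": TCP position; "tcp_rot": TCP orientation; "contact_force": force on the tool from outside, world axes, zero at the start; "wrist_torque": the same for the moment, N m; "opening": opening from 0.0 (shut) to 1.0 (fully open); "grasp_force": force on a finger pad.
Only numpy, scipy, OpenCV 4.12 (cv2) and the standard library are available. Lean on these libraries where they do the work, as an engineer would, in place of code of your own. Each camera call takes 0.05 s, during which the arm holds its last target. There are 200 camera calls.

## Working session

There is one attempt and no reset: what is moved stays moved. The work goes in short steps, Python scripts to look and compute and a tool call to move; the robot and the scene stay as the last step left them, time stands still between calls to the robot, and variables do not carry over. Pictures are saved under pics/ and viewed, at most 10 in all, crops included, and the job is handed in when it is done.

Besides the shell and the picture viewer there is one more tool, called after "Emit:" by a JSON object that holds its "name" and its "arguments", one argument or row to a line. play_rows: Moves the arm, as the interface text tells. Its arguments: {"type":"object","properties":{"dp":{"type":"array"},"rot":{"type":"array"},"fingers":{"type":"number"},"grip_force":{"type":"number"}},"required":["dp","rot"]}

```bash
mkdir -p pics; cat > h.py <<'E'
import numpy as np, cv2
from scipy.spatial.transform import Rotation as Ro
from rig import telemetry, optics, r
def grab(n,save=None):
    s=telemetry.sense(); f=optics.grab_frame(n)
    if n=="wrist":
        T=np.eye(4); T[:3,:3]=Ro.from_euler('xyz',s['tcp_rot']).as_matrix(); T[:3,3]=s['eef_pos']
        M=np.linalg.inv(T@np.array(f['mount'])); f['R']=M[:3,:3]; f['t']=M[:3,3]
    f['R']=np.array(f['R']);f['t']=np.array(f['t']);f['mtx']=np.array(f['mtx'])
    if save: cv2.imwrite(save,f['color'][:,:,::-1])
    return f
def ray(f,u,v,z):
    d=f['R'].T@np.linalg.inv(f['mtx'])@np.array([u,v,1.]); c=-f['R'].T@f['t']
    return c+d*(z-c[2])/d[2]
def proj(f,X):
    p=f['mtx']@(f['R']@np.array(X,float)+f['t']); return p[:2]/p[2]
E
python3 - <<'E'
from h import *
a=[grab(n)['color'] for n in("scene","side")]
w=grab("wrist","pics/w0.png")
for n,i in zip("ab",a): cv2.imwrite(f"pics/{n}0.png",cv2.resize(i[:,:,::-1],(800,600)))
s=telemetry.sense();print(s)
E
```

```text
{'clock': 0.15, 'qpos': array([-2.40361225e-03,  3.53489752e-01,  1.63393602e+00, -1.15702268e-05,
        1.15520329e+00, -2.36962961e-03]), 'qvel': array([ 0.00158444, -0.00213349, -0.0010724 , -0.00016597, -0.00092792,
       -0.00077707]), 'joint_efforts': array([-7.39769093e-04, -6.05638933e+01, -3.42338884e+01, -2.29960733e-05,
        6.16452831e-03, -4.00942213e-05]), 'eef_pos': array([ 6.24650846e+02, -5.04458641e-03,  2.30745386e+02]), 'tcp_rot': array([-3.14055622e+00,  8.12455975e-06,  1.57076703e+00]), 'contact_force': array([ 0.24717087, -0.32140104, -0.29543931]), 'wrist_torque': array([-0.02295746,  0.0436327 ,  0.00964834]), 'grasp_force': 0.0, 'opening': 0.9989598147355846}
```

View pics/a0.png

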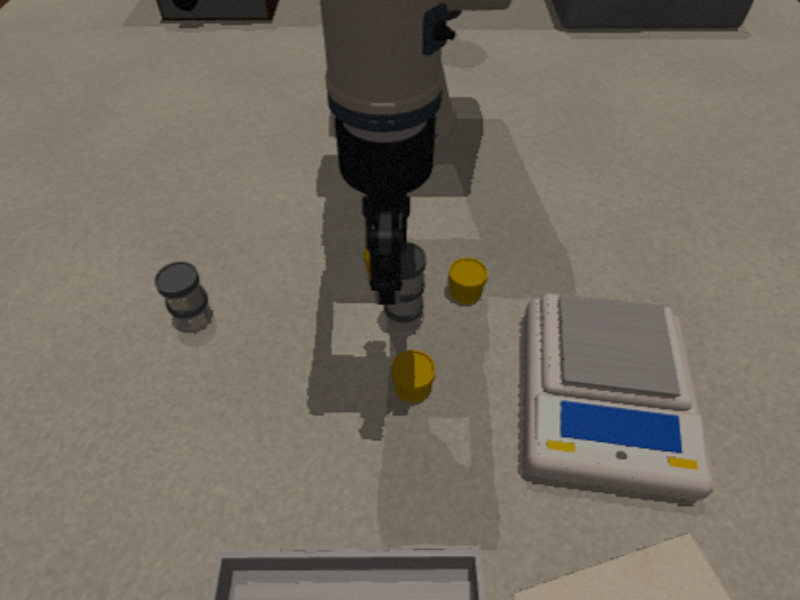

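View pics/b0.png

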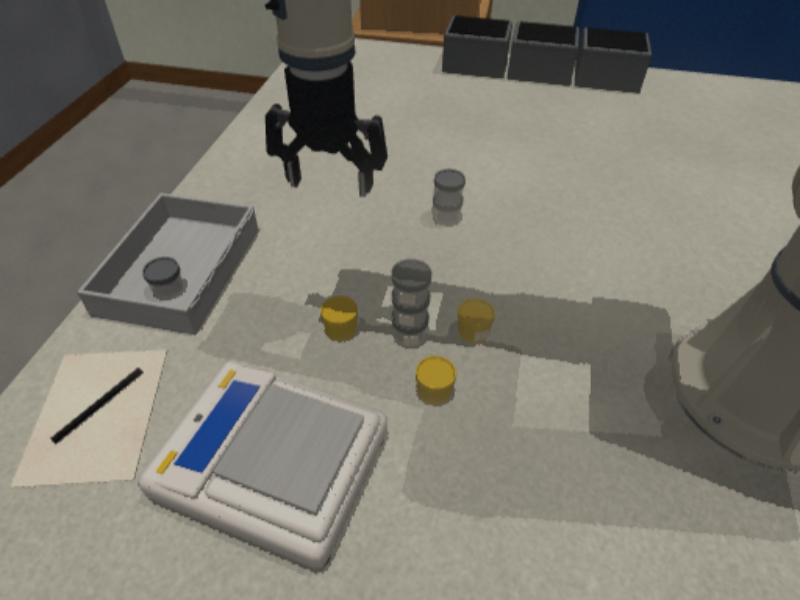

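The scene view shows the stack of three at about (405,260–310), partly behind the gripper. The stack of two is at (180,290), three yellow look-alikes surround the tall stack, and the balance is at (615,390). In the side view the tall stack's lid is at (411,272), the short stack's lid at (449,180), a single grey jar in the tray at (161,270), and the pan is around (290,447). The tall stack with three grey lids fits the description.

```bash
python3 - <<'E'
from h import *
f=grab("side"); g=grab("scene")
k=0.64
print("stack",ray(f,411*k,271*k,135),"short",ray(f,449*k,179*k,91))
for n,uv in dict(y1=(340,305),y2=(476,311),y3=(436,368)).items(): print(n,ray(f,uv[0]*k,uv[1]*k,47))
for F,P in((f,[(262,387),(363,421),(310,510),(217,460)]),(g,[(560,297),(668,306),(678,394),(560,380)])):
    c=[ray(F,u*k,v*k,80)[:2] for u,v in P]; print(np.round(c),np.mean(c,0))
print("scene proj of stack",proj(g,ray(f,411*k,271*k,135))/k)
c=f['color'][150:240,200:330]; cv2.imwrite("pics/c1.png",cv2.resize(c[:,:,::-1],None,fx=6,fy=6,interpolation=cv2.INTER_CUBIC))
E
```

```text
stack [512.13849847  15.02032565 135.        ] short [ 505.31750783 -278.48479501   91.        ]
y1 [618.08583064  21.16963645  47.        ]
y2 [417.05036065 -14.19930446  47.        ]
y3 [455.97580816 104.05152604  47.        ]
[[661. 209.]
 [524. 227.]
 [550. 347.]
 [672. 315.]] [601.75583158 274.65631777]
[[531. 218.]
 [546. 352.]
 [672. 324.]
 [655. 195.]] [601.20046705 272.37393658]
scene proj of stack [402.57673773 256.66085269]
```

View pics/c1.png

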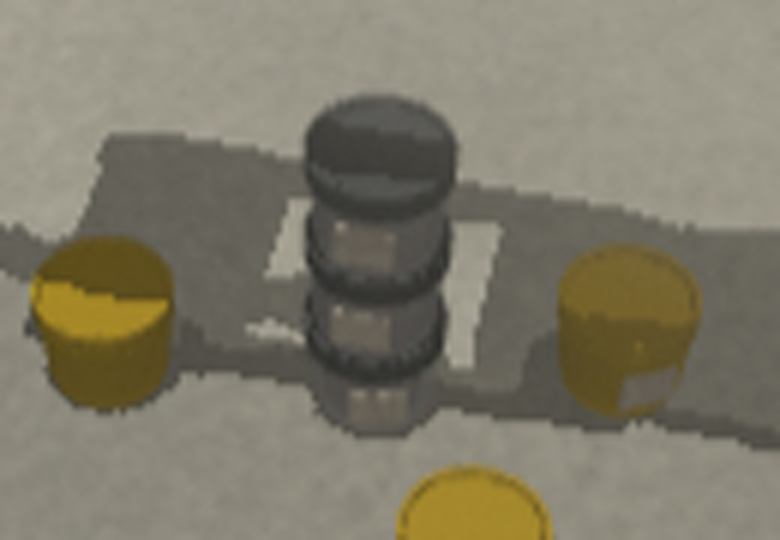

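View pics/w0.png

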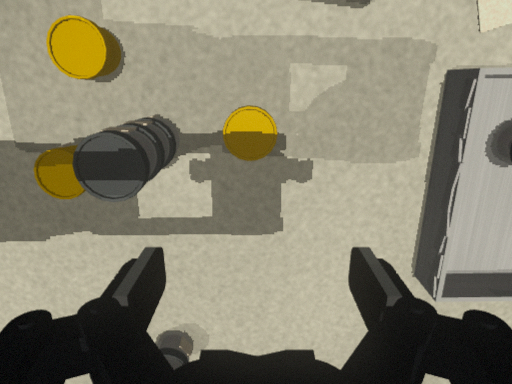

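The crop confirms it: three stacked grey-lidded jars, with the target's lid at side (411,270). The yellow jars are single and separate. In the wrist view the top lid is at (112,161). Next I move above the stack.

Emit:
{"name": "play_rows", "arguments": {
  "dp": [
    [0.1,-0.6,0],
    [0.2,-1.4,0],
    [0.3,-2.2,0],
    [0.38,-2.8,0],
    [0.38,-2.8,0]
  ],
  "rot": [
    [0,0,0],
    [0,0,0],
    [0,0,0],
    [0,0,0],
    [0,0,0]
  ],
  "fingers": 1
}}

```text
clock: 0.67
eef_pos: [508.4, 15.6, 230.8]
tcp_rot: [-3.138, -0.0, 1.571]
contact_force: [1.6, 0.3, -0.6]
opening: 0.998
grasp_force: 0.0
```

Emit:
{"name": "play_rows", "arguments": {
  "dp": [
    [0,0,0],
    [0,0,0]
  ],
  "rot": [
    [0,0,0],
    [0,0,0]
  ]
}}

```text
clock: 0.83
eef_pos: [514.0, 15.2, 231.8]
tcp_rot: [3.14, 0.0, 1.571]
contact_force: [-0.1, 1.1, -0.1]
opening: 1.0
grasp_force: 0.0
```

```bash
python3 - <<'E'
from h import *
f=grab("wrist","pics/w1.png"); print(telemetry.sense()['eef_pos'])
for p in ((512,15,135),):
    print(proj(f,p),[proj(f,(512+28*a,15+28*b,135)).round() for a,b in((1,0),(-1,0),(0,1),(0,-1))])
E
```

```text
[514.2815704   15.12470499 231.62545845]
[253.84210476 187.99404026] [array([289., 188.]), array([218., 188.]), array([254., 153.]), array([254., 221.])]
```

View pics/w1.png

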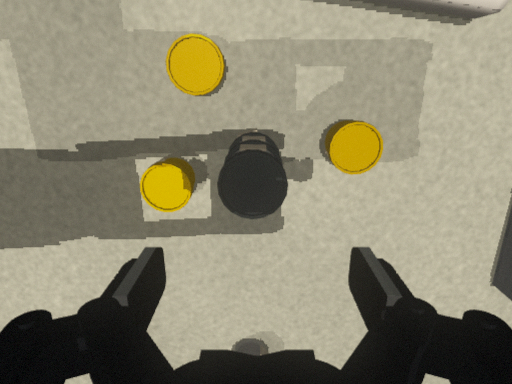

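The lid outline spans u 218–287 with its bottom at v≈217, against a prediction of 218–289 and 221. That puts the stack at about (511.3, 17.5). I'll correct for this and descend.

Emit:
{"name": "play_rows", "arguments": {
  "dp": [
    [0.06,-0.07,0.4],
    [0.06,-0.07,1.0],
    [0.06,-0.07,1.6],
    [0.06,-0.07,2.1],
    [0.06,-0.07,2.4]
  ],
  "rot": [
    [0,0,0],
    [0,0,0],
    [0,0,0],
    [0,0,0],
    [0,0,0]
  ]
}}

```text
clock: 1.3
eef_pos: [510.3, 17.5, 132.9]
tcp_rot: [-3.139, 0.0, 1.571]
contact_force: [-0.2, 0.0, -0.4]
opening: 1.001
grasp_force: 0.0
```

Emit:
{"name": "play_rows", "arguments": {
  "dp": [
    [0,0,0.25],
    [0,0,0.5],
    [0,0,0.7],
    [0,0,0.75],
    [0,0,0.75]
  ],
  "rot": [
    [0,0,0],
    [0,0,0],
    [0,0,0],
    [0,0,0],
    [0,0,0]
  ]
}}

```text
clock: 1.72
eef_pos: [510.2, 17.6, 104.9]
tcp_rot: [-3.141, 0.0, 1.571]
contact_force: [0.2, -0.4, -0.3]
opening: 1.0
grasp_force: 0.0
```

```bash
python3 - <<'E'
from h import *
f=grab("wrist","pics/w2.png"); s=telemetry.sense();print(s['eef_pos'],s['contact_force'])
print([proj(f,(511.5+28*a,17.5+28*b,135)).round() for a,b in((0,0),(1,0),(-1,0),(0,1),(0,-1))])
E
```

```text
[510.50396348  17.57911741 105.42319607] [ 0.7015925  -1.02594523  0.35022583]
[array([259., 287.]), array([327., 287.]), array([191., 287.]), array([259., 225.]), array([259., 341.])]
```

View pics/w2.png

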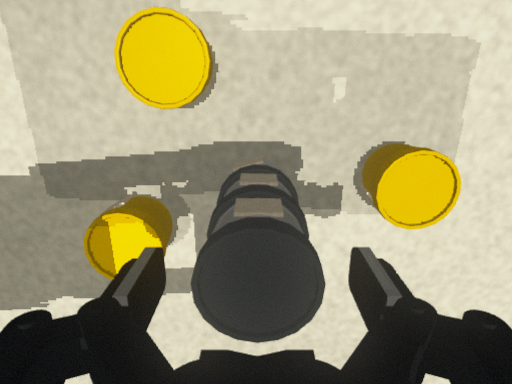

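The lid spans u 192–325, bottom v≈341, which matches the prediction (191–327, 341). It sits centred between the fingers at 165/350, so I'm closing.

Emit:
{"name": "play_rows", "arguments": {
  "dp": [
    [0,0.01,0],
    [0,0.01,0],
    [0,0.01,0],
    [0,0.01,0],
    [0,0.01,0]
  ],
  "rot": [
    [0,0,0],
    [0,0,0],
    [0,0,0],
    [0,0,0],
    [0,0,0]
  ],
  "fingers": 0.5,
  "grip_force": 35
}}

```text
clock: 2.18
eef_pos: [511.2, 17.7, 106.2]
tcp_rot: [3.14, -0.0, 1.571]
contact_force: [-0.5, -0.2, 6.6]
opening: 0.643
grasp_force: 36.0
```

Emit:
{"name": "play_rows", "arguments": {
  "dp": [
    [0,0,0],
    [0,0,0],
    [0,0,0],
    [0,0,0]
  ],
  "rot": [
    [0,0,0],
    [0,0,0],
    [0,0,0],
    [0,0,0]
  ]
}}

```text
clock: 2.52
eef_pos: [511.1, 17.6, 106.2]
tcp_rot: [3.14, -0.0, 1.571]
contact_force: [-1.4, 0.0, 4.4]
opening: 0.646
grasp_force: 35.9
```

Emit:
{"name": "play_rows", "arguments": {
  "dp": [
    [0,0,-0.05],
    [0,0,-0.12],
    [0,0,-0.22],
    [0,0,-0.32],
    [0,0,-0.4]
  ],
  "rot": [
    [0,0,0],
    [0,0,0],
    [0,0,0],
    [0,0,0],
    [0,0,0]
  ]
}}

```text
clock: 2.93
eef_pos: [510.7, 17.6, 121.9]
tcp_rot: [3.141, -0.0, 1.571]
contact_force: [-0.3, 0.1, -1.7]
opening: 0.648
grasp_force: 37.1
```

Emit:
{"name": "play_rows", "arguments": {
  "dp": [
    [0,0,-0.3],
    [0,0,-0.6],
    [0,0,-1.0],
    [0,0,-1.3],
    [0,0,-1.4]
  ],
  "rot": [
    [0,0,0],
    [0,0,0],
    [0,0,0],
    [0,0,0],
    [0,0,0]
  ]
}}

```text
clock: 3.35
eef_pos: [511.6, 17.6, 179.3]
tcp_rot: [3.139, -0.0, 1.571]
contact_force: [-0.6, 0.3, -0.6]
opening: 0.644
grasp_force: 37.2
```

```bash
python3 - <<'E'
from h import *
f=grab("side");g=grab("scene");s=telemetry.sense();print(s['eef_pos'],s['tcp_rot'],s['contact_force'],s['opening'])
L=cv2.resize(f['color'][60:260,150:350],(400,400),interpolation=3)
R=cv2.resize(g['color'][100:300,200:460],(400,308),interpolation=3)
o=np.zeros((400,800,3),np.uint8);o[:,:400]=L;o[:308,400:]=R
cv2.imwrite("pics/d1.png",o[:,:,::-1])
E
```

```text
[511.14552687  17.6150166  178.07276706] [ 3.13977688e+00 -6.44874603e-05  1.57079099e+00] [-0.27501174 -0.9250774  -0.87715787] 0.6396048220875835
```

View pics/d1.png

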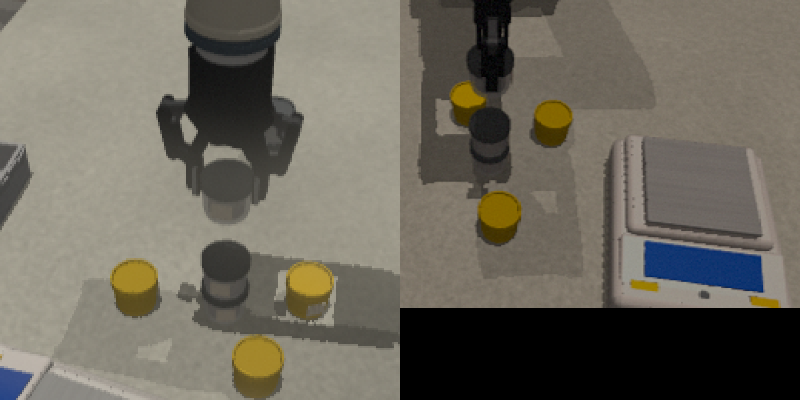

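The side crop (left) shows the jar held upright at (228,190), with the two lower jars still standing at (225,280). Next I carry it to the pan centre, about (601.5, 273.5).

Emit:
{"name": "play_rows", "arguments": {
  "dp": [
    [0.2,0.07,0],
    [0.7,0.25,0],
    [1.4,0.5,0],
    [2.1,0.75,0],
    [2.8,1.0,0]
  ],
  "rot": [
    [0,0,0],
    [0,0,0],
    [0,0,0],
    [0,0,0],
    [0,0,0]
  ]
}}

```text
clock: 3.87
eef_pos: [550.5, 131.2, 176.2]
tcp_rot: [-3.14, 0.0, 1.57]
contact_force: [1.7, -0.3, -0.8]
opening: 0.643
grasp_force: 37.2
```

Emit:
{"name": "play_rows", "arguments": {
  "dp": [
    [0.7,0.25,0],
    [1.4,0.5,0],
    [2.1,0.75,0],
    [2.7,0.95,0],
    [3.2,1.12,0]
  ],
  "rot": [
    [0,0,0],
    [0,0,0],
    [0,0,0],
    [0,0,0],
    [0,0,0]
  ]
}}

```text
clock: 4.28
eef_pos: [595.2, 260.1, 175.8]
tcp_rot: [-3.14, 0.0, 1.571]
contact_force: [-0.7, -0.6, -0.7]
opening: 0.642
grasp_force: 37.2
```

Emit:
{"name": "play_rows", "arguments": {
  "dp": [
    [0.25,0.09,0],
    [0.38,0.13,0],
    [0.4,0.14,0],
    [0.4,0.14,0]
  ],
  "rot": [
    [0,0,0],
    [0,0,0],
    [0,0,0],
    [0,0,0]
  ]
}}

```text
clock: 4.62
eef_pos: [600.5, 273.0, 176.6]
tcp_rot: [-3.14, 0.001, 1.571]
contact_force: [0.3, -0.6, -1.2]
opening: 0.64
grasp_force: 37.2
```

```bash
python3 - <<'E'
from h import *
f=grab("wrist");g=grab("scene");h=grab("side");s=telemetry.sense();print(s['eef_pos'],s['tcp_rot'],s['opening'],s['grasp_force'])
for p in ((601.5,273.5,80),(511.5,17.5,91)): print(proj(f,p).round(),proj(g,p).round(),proj(h,p).round())
o=np.zeros((600,800,3),np.uint8)
o[:300,:400]=cv2.resize(f['color'],(400,300),interpolation=3)
o[300:,:400]=cv2.resize(g['color'][150:350,245:512],(400,300),interpolation=3)
o[300:,400:]=cv2.resize(h['color'][180:380,50:317],(400,300),interpolation=3)
o[:300,400:]=cv2.resize(h['color'],(400,300),interpolation=3)
cv2.imwrite("pics/e1.png",o[:,:,::-1])
E
```

```text
[600.73223049 272.48435833 177.2629603 ] [-3.14118465e+00  3.71956002e-04  1.56984162e+00] 0.6465895602610827 37.21604621037841
[258. 187.] [395. 219.] [185. 282.]
[168. 432.] [259. 179.] [263. 189.]
```

View pics/e1.png

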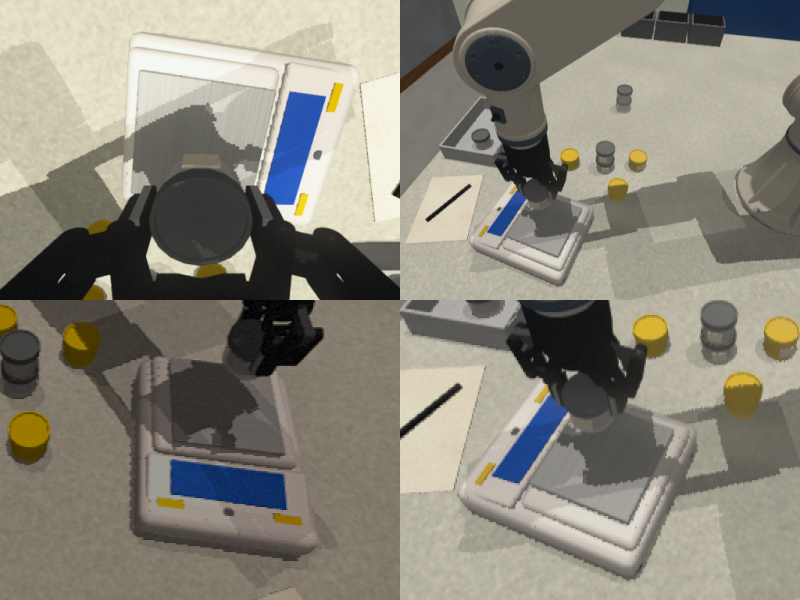

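The jar is upright in the grip, and the pan's centre projects to (200,145) in the wrist quarter, midway between the pan's edges at 132 and 268. Target confirmed, so I'll descend and creep down to contact.

Emit:
{"name": "play_rows", "arguments": {
  "dp": [
    [0.02,0.02,0.3],
    [0.02,0.02,0.8],
    [0.02,0.02,1.3],
    [0.02,0.02,1.6],
    [0.02,0.02,1.75]
  ],
  "rot": [
    [0,0,0],
    [0,0,0],
    [0,0,0],
    [0,0,0],
    [0,0,0]
  ]
}}

```text
clock: 5.18
eef_pos: [600.5, 273.4, 104.7]
tcp_rot: [-3.139, 0.001, 1.57]
contact_force: [-0.6, 0.5, -0.5]
opening: 0.642
grasp_force: 37.2
```

Emit:
{"name": "play_rows", "arguments": {
  "dp": [
    [0,0,0.04],
    [0,0,0.08],
    [0,0,0.1],
    [0,0,0.1]
  ],
  "rot": [
    [0,0,0],
    [0,0,0],
    [0,0,0],
    [0,0,0]
  ]
}}

```text
clock: 5.52
eef_pos: [602.3, 274.6, 104.0]
tcp_rot: [3.14, -0.001, 1.571]
contact_force: [-0.0, 0.1, -1.1]
opening: 0.643
grasp_force: 37.2
```

Emit:
{"name": "play_rows", "arguments": {
  "dp": [
    [0,0,0.02],
    [0,0,0.04],
    [0,0,0.06],
    [0,0,0.08],
    [0,0,0.08]
  ],
  "rot": [
    [0,0,0],
    [0,0,0],
    [0,0,0],
    [0,0,0],
    [0,0,0]
  ]
}}

```text
clock: 5.93
eef_pos: [601.7, 274.4, 100.0]
tcp_rot: [-3.141, 0.0, 1.571]
contact_force: [0.0, -0.3, -0.9]
opening: 0.639
grasp_force: 37.2
```

Emit:
{"name": "play_rows", "arguments": {
  "dp": [
    [0,0,0.015],
    [0,0,0.03],
    [0,0,0.03]
  ],
  "rot": [
    [0,0,0],
    [0,0,0],
    [0,0,0]
  ]
}}

```text
clock: 6.18
eef_pos: [601.7, 274.4, 98.7]
tcp_rot: [-3.141, 0.0, 1.571]
contact_force: [-0.9, -0.2, -1.3]
opening: 0.642
grasp_force: 37.2
```

Emit:
{"name": "play_rows", "arguments": {
  "dp": [
    [0,0,0.01],
    [0,0,0.02],
    [0,0,0.02]
  ],
  "rot": [
    [0,0,0],
    [0,0,0],
    [0,0,0]
  ]
}}

```text
clock: 6.43
eef_pos: [601.8, 274.5, 98.4]
tcp_rot: [3.141, -0.0, 1.571]
contact_force: [-1.1, -0.7, 2.1]
opening: 0.642
grasp_force: 37.4
```

Emit:
{"name": "play_rows", "arguments": {
  "dp": [
    [0,0,0.01],
    [0,0,0.02],
    [0,0,0.02]
  ],
  "rot": [
    [0,0,0],
    [0,0,0],
    [0,0,0]
  ]
}}

```text
clock: 6.68
eef_pos: [601.8, 274.5, 98.3]
tcp_rot: [3.141, -0.0, 1.571]
contact_force: [-3.8, -0.6, 9.7]
opening: 0.643
grasp_force: 38.0
```

The foot is in firm contact. I'll ease off 0.8 mm and release.

Emit:
{"name": "play_rows", "arguments": {
  "dp": [
    [0,0,-0.02],
    [0,0,-0.02],
    [0,0,-0.02]
  ],
  "rot": [
    [0,0,0],
    [0,0,0],
    [0,0,0]
  ],
  "grip_force": 20
}}

```text
clock: 6.93
eef_pos: [602.0, 274.5, 98.3]
tcp_rot: [3.141, -0.0, 1.571]
contact_force: [-0.5, 0.2, 4.3]
opening: 0.644
grasp_force: 37.6
```

Emit:
{"name": "play_rows", "arguments": {
  "dp": [
    [0,0,0],
    [0,0,0],
    [0,0,0],
    [0,0,0],
    [0,0,0]
  ],
  "rot": [
    [0,0,0],
    [0,0,0],
    [0,0,0],
    [0,0,0],
    [0,0,0]
  ],
  "fingers": 0.95
}}

```text
clock: 7.35
eef_pos: [601.7, 274.4, 97.9]
tcp_rot: [-3.141, 0.0, 1.571]
contact_force: [-0.1, 0.4, 0.4]
opening: 0.948
grasp_force: 0.0
```

Emit:
{"name": "play_rows", "arguments": {
  "dp": [
    [0,0,-0.1],
    [0,0,-0.4],
    [0,0,-0.9],
    [0,0,-1.6],
    [0,0,-2.3]
  ],
  "rot": [
    [0,0,0],
    [0,0,0],
    [0,0,0],
    [0,0,0],
    [0,0,0]
  ]
}}

```text
clock: 7.77
eef_pos: [601.5, 274.3, 191.6]
tcp_rot: [-3.141, 0.0, 1.571]
contact_force: [-0.7, 0.3, -0.1]
opening: 0.948
grasp_force: 0.0
```

Emit:
{"name": "play_rows", "arguments": {
  "dp": [
    [0,0,-0.6],
    [0,0,-1.0],
    [0,0,-1.2],
    [0,0,-1.2]
  ],
  "rot": [
    [0,0,0],
    [0,0,0],
    [0,0,0],
    [0,0,0]
  ]
}}

```text
clock: 8.1
eef_pos: [602.9, 274.9, 241.1]
tcp_rot: [3.138, -0.002, 1.571]
contact_force: [0.4, -0.0, -0.5]
opening: 0.949
grasp_force: 0.0
```

```bash
python3 - <<'E'
from h import *
f=grab("wrist");g=grab("scene");h=grab("side");s=telemetry.sense();print(s['eef_pos'],s['clock'],s['contact_force'])
for p in ((601.5,273.5,80),(601.5,273.5,127)): print(proj(f,p).round(),proj(g,p).round(),proj(h,p).round())
o=np.zeros((600,800,3),np.uint8)
o[:300,:400]=cv2.resize(f['color'],(400,300),interpolation=3)
o[300:,:400]=cv2.resize(g['color'][150:350,245:512],(400,300),interpolation=3)
o[300:,400:]=cv2.resize(h['color'][180:380,50:317],(400,300),interpolation=3)
o[:300,400:]=cv2.resize(h['color'],(400,300),interpolation=3)
cv2.imwrite("pics/f1.png",o[:,:,::-1])
E
```

```text
[601.16564301 274.15732451 236.99685335] 8.25 [ 0.80139453  0.29278414 -1.24354887]
[255. 168.] [395. 219.] [185. 282.]
[255. 183.] [403. 204.] [181. 268.]
```

View pics/f1.png

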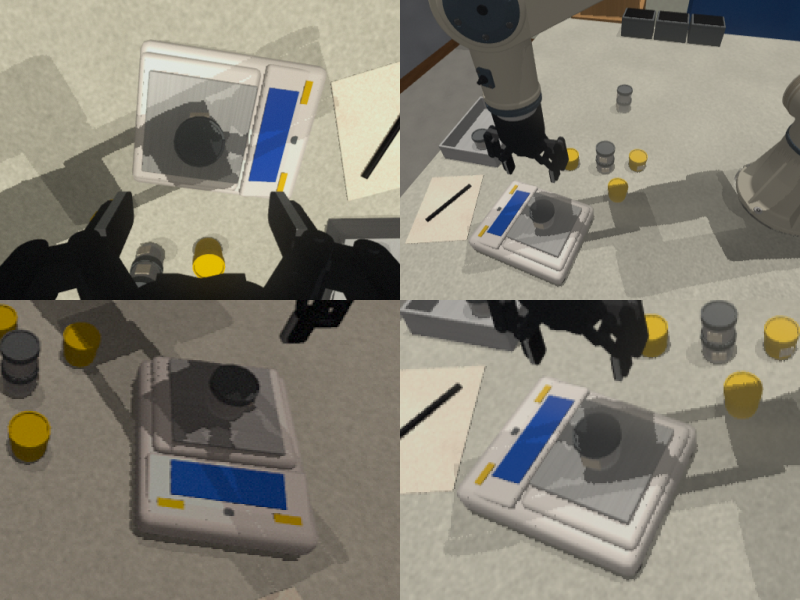

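The jar stands upright mid-pan: its lid is at (199,140) in the wrist quarter, against (199,143) expected for the pan centre. The gripper is clear, and both stacks are still standing.

```bash
python3 -c "
from rig import r
print(r.sign_off())"
```

```text
the job is handed in; nothing more can be done
None
```

The top jar of the stack of three now stands upright in the middle of the balance pan and is released; the other jars are still standing where they were, and the job is handed in at about 8 s of the 38 s allowed.

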